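Scoop the salvaged chokes into the parts box

ROBOT

A 7-joint arm with a two-finger parallel gripper is mounted at the origin on the work surface. World frame = base frame: x ahead of the robot, y to its left, z up, the work surface at z = 0. Lengths are in m, angles in rad, forces in N, time in s.
With the tool pointing down it reaches from about 0.4 to 0.85 m from the base axis. Payload 4.5 kg.
Tool frame: the origin (TCP) lies on the centre line of the jaws, within the pads' length; the fingertips stand 22 mm ahead of it and the grasp point (between the pads) lies 3 mm ahead of it; z points along the fingers, y is the line along which they close (so a half turn about z gives the same grasp; the last joint's range is limited). The gripper opens to 88 mm and grips with 3 to 60 N. Pads are 18 mm wide; open, the fingers measure 123 mm over their backs; the gripper's body (75 mm by 187 mm) begins 45 mm behind the grasp point.
Start: joints at [-1.175, 0.689, -0.195, 1.565, 0.157, 0.902, -0.215], TCP at [0.221, 0.585, 0.261] pointing down, gripper open.
Joint ranges: [-3.01, 3.01], [-0.46, 2.08], [-1.47, 1.51], [0.13, 2.56], [-1, 4.14], [0.04, 2.09], [-2.66, 2.66]. Speed limits (rad/s): [2.57, 2.57, 3.14, 3.14, 3.14, 3.14, 3.14].

INTERFACE

Orientations are given as a rotation vector (axis times angle).
In Python, from plant import * gives the robot as it stands. The module is installed in compiled form; this text tells all that it offers. Calls block until the motion is done:
- move_to(position, orientation): joint-space move of the TCP to a pose.
- line_to(position, max_speed=0.15, frame=None): straight line of the TCP; frame=None keeps the orientation; max_speed is the mean speed in m/s.
- move_joints(angles): joint-space move.
- move_gripper(opening, newtons=None): opening from 0.0 (shut) to 1.0 (fully open); newtons is the grip in N (None keeps the last); returns when the fingers have stopped.
- pause(seconds).
- ik(position, orientation): joint angles nearest the present ones, or None.
- snapshot(name): name is "scene" or "top" or "wrist"; returns a dict with "frame" (420x560x3 uint8, red, green, blue), "camera_matrix" (3x3 intrinsics, pixels), "R" (3x3) and "t" (3): a world point X has camera coordinates R X + t. Camera axes: x right, y down, z forward; pixel columns grow to the right and rows downward; lengths in m; the calibration is good to about 2 mm. A picture is of the moment at which its call begins. There is no depth.
A pose or a line that the arm cannot do raises IKError and nothing moves.
- finish_job(): hands the job in; it is judged then, once.
Readings, each from a call of its own:
- current_clock(): time.
- current_joints(): joint angles.
- current_qvel(): joint speeds.
- current_tau(): joint torques, N m.
- current_eef_pos(): TCP position.
- current_ee_rot(): TCP orientation.
- current_ft_force(): force on the tool from outside, world axes, zero at the start.
- current_wrist_torque(): the same for the moment, N m.
- current_opening(): opening from 0.0 (shut) to 1.0 (fully open).
- current_finger_force(): force on a finger pad.
Only numpy, scipy, OpenCV 4.12 (cv2) and the standard library are available. Lean on these libraries where they do the work, as an engineer would, in place of code of your own. Each camera call takes 0.05 s, during which the arm holds its last target. There are 200 camera calls.

TASK

Scoop the four copper-wound chokes out of the grey tray with the steel hand scoop and tip them into the big empty compartment of the orange parts box, then set the scoop back down flat on the blue mat. The ferrite chips easily, so take the chokes only with the scoop, never with the gripper itself, and tip them out from low over the box. Leave the heatsink in the tray, and everything else on the bench, where it is.

Things in the scene. Friction and masses are not known exactly. Their poses are not given: they have to be found in the camera images.
- scoop: steel hand scoop, about 160 g, flat on the mat. Origin: centre of the pan's underside; x runs from the lip back to the handle (at yaw 0 the lip faces the robot), z up. Pan 70 mm wide (66 inside), 72 long, lip at x = -36 mm, back at +36; flat floor 4 mm thick behind the bevelled lip; back wall 30 mm high, side walls 2 mm thick, 30 mm high at the back, sloping down to 8 mm at x = -24
- scoop_lip (a point): middle of the scoop's lip edge, at its underside (x = -36 mm, y = 0, z = 0 in the scoop's frame). The lip is sharp: a bevel 24 mm long rises from 0 at the edge to the 4 mm floor of the pan; its outer 12 mm have no side walls. Chokes begin to slide on the steel at a slope of about 27 to 34 degrees
- scoop_grip (a point): middle of the scoop's black handle, where it is gripped across its 16 mm width (x = 78 mm, y = 0, z = 58 mm in the scoop's frame). The handle is straight and level, 20 mm high, from x = 45 to 118 mm, on a neck at the back of the pan
- tray: grey open tray fixed to the bench, 212 x 142 mm outside (x by y), 30 mm high, walls and floor 4 mm thick, so the inside is 204 x 134 mm and its floor is 4 mm above the bench. A thin rim, not solid, stands 4 mm further out. Origin centre of its underside, x along its length, away from the robot
- choke0: toroidal choke, a chunky copper-wound ferrite ring potted in its middle (a solid disc with rounded edges, green and black centre), 22 mm across, 12 mm thick, 13 to 25 g, lying flat on the tray floor, 4 mm above the bench; origin centre of its underside
- choke1: toroidal choke, a chunky copper-wound ferrite ring potted in its middle (a solid disc with rounded edges, green and black centre), 22 mm across, 12 mm thick, 13 to 25 g, lying flat on the tray floor, 4 mm above the bench; origin centre of its underside
- choke2: toroidal choke, a chunky copper-wound ferrite ring potted in its middle (a solid disc with rounded edges, green and black centre), 22 mm across, 12 mm thick, 13 to 25 g, lying flat on the tray floor, 4 mm above the bench; origin centre of its underside
- choke3: toroidal choke, a chunky copper-wound ferrite ring potted in its middle (a solid disc with rounded edges, green and black centre), 22 mm across, 12 mm thick, 13 to 25 g, lying flat on the tray floor, 4 mm above the bench; origin centre of its underside
- heatsink: finned aluminium heatsink, 24 x 50 mm (x by y), 10 mm high, 40 g, lying loose on the tray floor near the tray's far end (+x); it stays there; origin centre of its underside
- partsbox: orange open parts box fixed to the bench, 180 x 120 mm outside (x by y), 38 mm high, walls and floor 3 mm. A divider 36 mm high splits off two small compartments at its far end (+x), holding screws and fuses; the rest, towards the robot, is the big empty compartment, 102 x 114 mm inside. Origin centre of its underside
- compartment (a point): centre of the floor of the big empty compartment (its inside runs 51 mm either way along x and 57 mm along y; floor 3 mm and wall tops 38 mm above the bench)
- mat: blue mat fixed to the bench, 230 x 130 mm (x by y), 4 mm thick; the scoop lies on it; origin centre of its underside
- screwdriver: precision screwdriver with red handle, 160 mm long, lying on the bench; bystander; origin under its middle, x along it
- tweezers: dark steel tweezers, 126 mm long, 12 mm wide and 8 mm high, lying on the bench; bystander; origin under its middle, x along it
- solder_spool: blue-flanged spool of solder standing on the bench, 54 mm across, 38 mm high; bystander; origin centre of its underside
- cleaner_bottle: white cleaner bottle with a red cap and blue label, 38 mm across, 110 mm high, standing; bystander; origin centre of its underside
- tip_cleaner: black pot of brass wool, 72 mm across, 50 mm high, standing; bystander; origin centre of its underside

How it is judged:
By the outcome, as a careful person would: the job done as asked, in the order asked, and still so for the second after the job is handed in, with the robot touching nothing.
It also fails if it takes over 72 s, if anything falls off the work surface, if the arm or the gripper's body presses on something with over 40 N, if the wrist force passes 120 N, or if a joint passes its speed limit or range.

## Working session

There is one attempt and no reset: what is moved stays moved. The work goes in short steps, each a Python script; the robot and the scene stay as the last script left them, time stands still between calls to the robot, and variables do not carry over. Pictures are saved under pics/ and viewed, at most 10 in all, crops included, and the job is handed in when it is done.

```bash
mkdir -p pics; cat > h.py <<'E'
from plant import *
import numpy as np, cv2
def shot(name,fn=None):
    s=snapshot(name)
    if fn: cv2.imwrite('pics/'+fn,s['frame'][:,:,::-1])
    return s
def ray(s,uv,z):
    K,R,t=[np.array(s[k]) for k in('camera_matrix','R','t')]
    d=R.T@np.linalg.inv(K)@np.array([uv[0],uv[1],1.]); c=-R.T@t
    return c+d*(z-c[2])/d[2]
def proj(s,X):
    K,R,t=[np.array(s[k]) for k in('camera_matrix','R','t')]
    p=K@(R@np.array(X)+t); return p[:2]/p[2]
E
python3 - <<'E'
from h import *
a=shot('top','top0.png');b=shot('scene','scene0.png')
for s in(a,b):print(-s['R'].T@s['t'],s['R'],s['camera_matrix'][0])
print(current_clock(),current_eef_pos(),current_ee_rot())
np.save('top0.npy',a,allow_pickle=True);np.save('scene0.npy',b,allow_pickle=True)
E
```

```text
[0.44255487 0.04798678 0.88449889] [[ 0.01199218 -0.99983875 -0.01336626]
 [-0.99225472 -0.01024625 -0.12379653]
 [ 0.12363962  0.01474733 -0.9922176 ]] [380.55076542   0.         281.4946721 ]
[ 1.35545114 -0.24190754  0.9091386 ] [[ 0.31487176  0.94904809  0.01278647]
 [ 0.66159643 -0.20980275 -0.71991178]
 [-0.68054826  0.23513938 -0.69394779]] [456.1935453    0.         280.49208216]
0.1 [0.2210835  0.58402779 0.26002516] [-5.65020948e-01 -3.09020401e+00  2.51570979e-03]
```

View pics/top0.png

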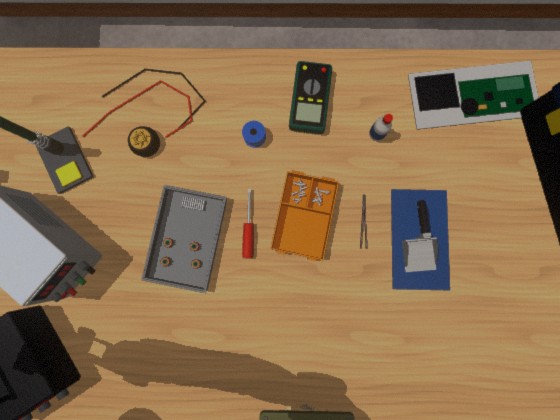

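View pics/scene0.png

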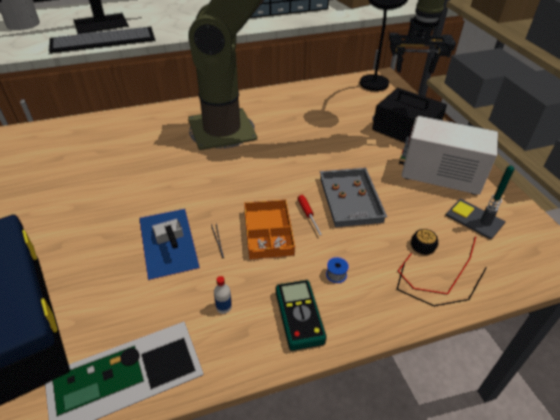

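The top view shows the tray near (186,239) with chokes at about (167,243), (195,246), (166,262) and (195,264), and the heatsink at (194,203). The box is at (306,216), with its compartment at about (303,233). The scoop is at (421,245), with its handle towards +x. The scene view agrees. Next I'll measure these by mask.

```bash
cat > m.py <<'E'
from h import *
s=np.load('top0.npy',allow_pickle=True).item(); f=s['frame']
hsv=cv2.cvtColor(f,cv2.COLOR_RGB2HSV)
def rect(mask,z,lab,box,n=1):
    m=np.zeros_like(mask);x0,y0,x1,y1=box;m[y0:y1,x0:x1]=mask[y0:y1,x0:x1]
    cs=sorted(cv2.findContours(m,cv2.RETR_EXTERNAL,cv2.CHAIN_APPROX_NONE)[0],key=cv2.contourArea)[::-1][:n]
    for c in cs:
        w=np.array([ray(s,p[0],z)[:2] for p in c],np.float32)
        r=cv2.minAreaRect(w*1000); M=cv2.moments(c);ct=ray(s,(M['m10']/max(M['m00'],1),M['m01']/max(M['m00'],1)),z)
        print(lab,np.round(r[0],1),np.round(r[1],1),round(r[2],1),'cent',np.round(ct*1000,1),cv2.contourArea(c))
H,S,V=[hsv[:,:,i].astype(int) for i in range(3)]
U=lambda b:(b*255).astype(np.uint8)
rect(U((H>105)&(H<125)&(S>100)),.004,'mat',(380,180,460,300))
rect(U((H>4)&(H<18)&(S>200)&(V>90)),.038,'box',(265,160,345,270))
rect(U(S<70),.030,'tray',(138,180,232,300))
rect(U((S>70)&(H<22)),.016,'choke',(156,232,210,275),5)
rect(U((S<60)&(V>130)),.010,'hs',(170,192,215,215),1)
rect(U((S<60)&(V>90)),.01,'pan',(395,230,445,280))
rect(U((V<60)&(S<120)),.072,'handle',(405,195,440,245),2)
c1=cv2.resize(f[180:300,135:235],None,fx=4,fy=4,interpolation=cv2.INTER_CUBIC)
c2=cv2.resize(f[180:300,380:460],None,fx=4,fy=4,interpolation=cv2.INTER_CUBIC)
cv2.imwrite('pics/crop1.png',np.hstack([c1,c2])[:,:,::-1])
E
python3 m.py
```

```text
mat [ 481.5 -257. ] [126.5 225.9] 89.5 cent [ 479.3 -257.     4. ] 5282.0
box [529.8   8.3] [118.2 186.1] 78.7 cent [528.6   8.1  38. ] 4074.5
tray [476.  278.2] [149. 219.] 79.5 cent [473.8 278.4  30. ] 6278.0
choke [419.1 253.5] [19.5 20.5] 46.8 cent [418.8 253.8  16. ] 62.5
choke [465.8 319.5] [19.7 20.6] 46.6 cent [465.6 319.4  16. ] 61.5
choke [423.3 323.6] [18.  22.9] 0.7 cent [423.2 323.4  16. ] 60.5
choke [458. 258.] [18.1 20.7] 0.7 cent [457.9 258.8  16. ] 57.5
hs [557.1 267.9] [49.7 22.8] 82.5 cent [553.6 264.1  10. ] 11.5
pan [ 450.5 -256.1] [70.3 88. ] 88.4 cent [ 445.8 -255.7   10. ] 870.0
handle [ 525.7 -242.3] [70.4 19.6] 5.2 cent [ 525.8 -242.2   72. ] 251.5
```

View pics/crop1.png

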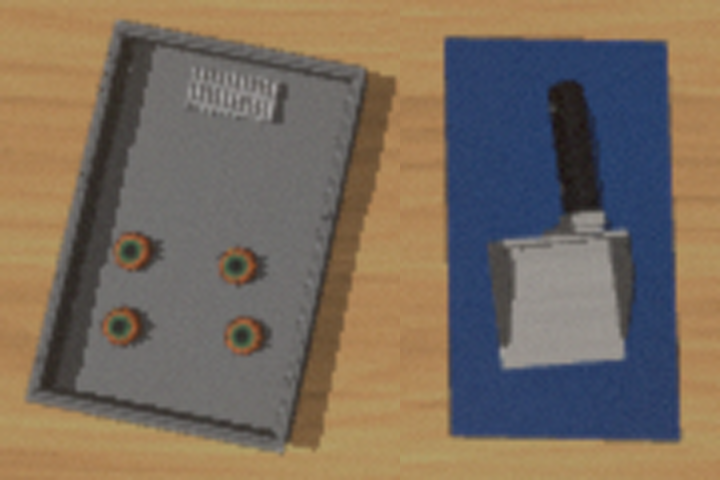

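The crop shows the tray at a yaw of about -10.5°, with its far end tilted right. The four chokes sit at crop pixels (131,250), (238,265), (121,326) and (244,335), and the heatsink is at (233,92). The scoop lip runs from (503,368) to (625,358). Sizes agree with those given: tray 219x149 mm, chokes about 20 mm, handle 70x20 mm. Next I'll check the lip and the reachability of the planned poses.

```bash
cat >> h.py <<'E'
from scipy.spatial.transform import Rotation as Ro
G=np.array([.078,0,.061])   # TCP in scoop frame
FLIP=np.diag([-1.,1,-1])
def pose(p,yaw,pitch=0,ref=(-.036,0,0)):
    """TCP pose that puts scoop-frame point ref at world p; degrees; pitch>0 = lip up"""
    R=Ro.from_euler('ZY',[yaw,pitch],degrees=True).as_matrix()
    return np.array(p)+R@(G-np.array(ref)), Ro.from_matrix(R@FLIP).as_rotvec()
TC=np.array([.475,.2782]); TY=-10.5
def tray(u,v,z):
    a=np.radians(TY);return np.array([TC[0]+u*np.cos(a)-v*np.sin(a),TC[1]+u*np.sin(a)+v*np.cos(a),z])
BC=np.array([.5298,.0083]); BY=-11.3
def box(u,v,z):
    a=np.radians(BY);return np.array([BC[0]+u*np.cos(a)-v*np.sin(a),BC[1]+u*np.sin(a)+v*np.cos(a),z])
E
python3 - <<'E'
import h; from h import *
s=np.load('top0.npy',allow_pickle=True).item();b=np.load('scene0.npy',allow_pickle=True).item()
l=[ray(s,(135+x/4-.4+145,180+y/4-.4),.004) for x,y in((503,368),(625,358))]
print('lip',l,np.linalg.norm(l[0]-l[1]),(l[0]+l[1])/2)
for sgn in(1,-1):
    h.FLIP=np.diag([-sgn,sgn,-1.])
    for n,a in dict(grasp=((.444,-.25,.004),5.2,0,(0,0,0)),insA=(tray(.003,.030,.005),TY,-18),insB=(tray(.003,-.027,.005),TY,-18),endA=(tray(-.101,.03,.005),TY,0),
      upA=(tray(-.09,.03,.04),TY,25),upB=(tray(-.09,-.027,.04),TY,25),hi=(tray(-.06,0,.15),TY,20),box0=(box(-.06,0,.10),BY,15),tip45=(box(-.06,0,.02),BY,-45),tip55=(box(-.06,0,.02),BY,-55)).items():
        q=ik(*pose(*a)); print(sgn,n,None if q is None else np.round(q,2))
E
```

```text
lip [array([ 0.40591812, -0.22229555,  0.004     ]), array([ 0.41239666, -0.29147771,  0.004     ])] 0.06948484677084106 [ 0.40915739 -0.25688663  0.004     ]
1 grasp [ 0.67  0.97 -0.56  1.83  0.88  0.61  1.21]
1 insA [-0.74  0.89  0.14  1.87  0.61  0.21  0.15]
1 insB [-0.7   0.87  0.21  1.98  0.7   0.09  0.11]
1 endA [-0.53  0.92 -0.18  1.83  0.36  0.42  0.42]
1 upA [-0.25  1.13 -0.47  1.41  0.17  1.    0.74]
1 upB [-0.16  1.11 -0.49  1.52  0.21  0.95  0.76]
1 hi [-0.21  0.93 -0.45  1.43  0.14  1.1   0.77]
1 box0 [ 0.18  0.95 -0.44  1.51  0.32  1.01  1.04]
1 tip45 None
1 tip55 None
-1 grasp [ 0.29  0.92  0.11  1.85 -0.25  0.38 -0.89]
-1 insA [-0.9   0.94  0.45  1.88 -0.68  0.2  -1.76]
-1 insB [-0.78  0.89  0.34  1.99 -0.68  0.08 -1.67]
-1 endA [-0.82  0.95  0.34  1.85 -0.66  0.46 -1.77]
-1 upA [-0.67  1.15  0.43  1.44 -0.71  1.13 -1.68]
-1 upB [-0.61  1.12  0.41  1.55 -0.69  1.06 -1.59]
-1 hi [-0.68  0.97  0.51  1.46 -0.62  1.21 -1.7 ]
-1 box0 [-0.29  0.99  0.51  1.54 -0.54  1.04 -1.34]
-1 tip45 None
-1 tip55 None
```

```bash
python3 - <<'E'
import h; from h import *
for sgn in(1,-1):
    h.FLIP=np.diag([-sgn,sgn,-1.])
    for dy in (-135,-100,-90,-80,-60,-30,30,60,90,120,150,180):
        r=[]
        for p in (15,0,-20,-35,-45,-50,-60):
            a=np.radians(BY+dy); c=box(-.036,0,0)  # compartment approx centre
            L=c-.022*np.array([np.cos(a),np.sin(a),0]); L[2]=.025 if p<-20 else .06
            q=ik(*pose(L,BY+dy,p)); r.append('None' if q is None else str(np.round(q,1)))
        print(sgn,dy,r[0],r[-3],r[-1],[int(x!='None') for x in r])
E
```

```text
1 -135 [ 0.4  0.9 -0.4  2.5  2.8  0.4  2.6] [-0.5  1.1  0.5  1.6 -0.1  1.3 -1. ] [-0.5  1.3  0.6  1.3 -0.1  1.7 -1. ] [1, 1, 1, 1, 1, 1, 1]
1 -100 [ 0.5  0.8 -0.4  2.2  0.1  0.1 -0.3] [-0.7  1.   0.5  1.8  0.2  0.9 -0.8] [-0.8  1.2  0.6  1.6  0.2  1.2 -0.9] [1, 1, 1, 1, 1, 1, 1]
1 -90 [ 0.5  0.9 -0.4  2.1  0.2  0.2 -0.1] [-0.7  1.   0.5  1.9  0.3  0.8 -0.8] [-0.8  1.1  0.6  1.7  0.3  1.1 -0.9] [1, 1, 1, 1, 1, 1, 1]
1 -80 [ 0.5  0.9 -0.4  2.   0.2  0.4  0. ] [-0.8  1.   0.5  2.   0.5  0.7 -0.8] [-0.9  1.1  0.5  1.8  0.5  0.9 -0.9] [1, 1, 1, 1, 1, 1, 1]
1 -60 [ 0.5  0.9 -0.5  1.8  0.2  0.6  0.3] [-0.9  1.   0.7  2.2  0.8  0.3 -1. ] [-1.1  1.1  0.6  2.1  0.8  0.5 -1.2] [1, 1, 1, 1, 1, 1, 1]
1 -30 [ 0.3  1.  -0.5  1.6  0.3  0.8  0.7] [ 0.1  1.2 -1.3  2.4  1.7  1.9 -1.4] [-0.9  1.1  0.2  2.5  2.   1.  -2.2] [1, 1, 1, 1, 1, 1, 1]
1 30 [ 0.1  1.  -0.5  1.5  0.5  1.   1.3] None None [1, 1, 1, 1, 0, 0, 0]
1 60 [-0.1  1.  -0.5  1.6  0.7  1.   1.5] [ 0.9  1.2 -1.2  2.4  2.4  0.5  0.4] [ 1.1  1.4 -1.3  2.4  2.8  0.5  0.3] [1, 1, 1, 1, 1, 1, 1]
1 90 [-0.1  0.9 -0.5  1.9  0.9  0.8  1.7] [ 0.6  0.9
[... 1353 characters left out ...]
1] None None [1, 1, 1, 1, 0, 0, 0]
-1 60 [-0.5  1.   0.3  1.7 -0.1  0.8 -0.9] [ 0.6  0.9 -0.6  2.4  3.6  0.5  2.3] [ 0.9  1.2 -0.8  2.4  3.7  0.6  2.5] [1, 1, 1, 1, 1, 1, 1]
-1 90 [-0.6  0.9  0.2  1.9  0.1  0.5 -0.7] [ 0.8  1.1 -1.   2.1  0.1  0.3 -0.1] [ 1.1  1.3 -1.2  2.   0.2  0.4 -0. ] [1, 1, 1, 1, 1, 1, 1]
-1 120 [-0.7  0.9  0.3  2.2  0.3  0.2 -0.5] [ 0.7  1.1 -0.8  1.8  0.   0.8  0.4] [ 0.8  1.3 -1.   1.6 -0.   1.1  0.4] [1, 1, 1, 1, 1, 1, 1]
-1 150 [ 0.2  1.2 -1.3  2.4  1.6  1.3 -1.3] [ 0.4  1.1 -0.7  1.6  0.   1.2  0.7] [ 0.5  1.2 -0.7  1.3 -0.   1.5  0.8] [1, 1, 1, 1, 1, 1, 1]
-1 180 None [ 0.2  1.1 -0.5  1.5  0.2  1.4  1.1] [ 0.2  1.2 -0.5  1.1  0.1  1.8  1.1] [0, 1, 1, 1, 1, 1, 1]
```

```bash
python3 - <<'E'
from h import *
O=(.4448,-.2515,.004)
p,r=pose(O,5.2,0,(0,0,0))
move_to(p+[0,0,.10],r); print(current_clock(),current_joints(),current_eef_pos()-p)
s=shot('wrist','w1.png')
for q in((-36,35,0),(-36,-35,0),(45,0,68),(118,0,68)):
    X=np.array(O)+Ro.from_euler('z',5.2,degrees=True).apply(np.array(q)/1000); print(q,proj(s,X))
E
```

```text
3.2083 [ 0.67529191  0.80587064 -0.55927687  1.78899748  0.61294267  0.72673428
  1.44569775] [0.00057171 0.0010358  0.10015214]
(-36, 35, 0) [322.16026431  66.61339195]
(-36, -35, 0) [241.18788875  66.51049284]
(45, 0, 68) [281.4989009  175.31682891]
(118, 0, 68) [281.41244877 263.84873791]
```

View pics/w1.png

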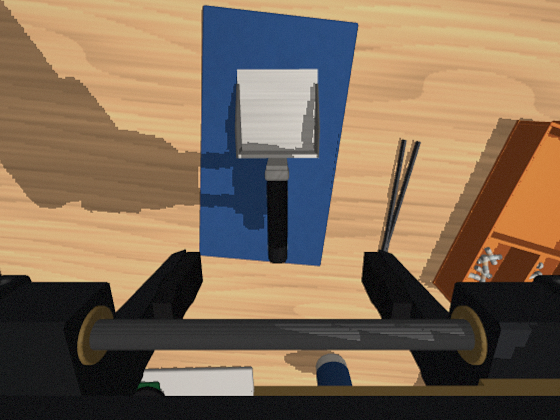

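The wrist view shows the lip from (237,69) to (318,69), against a prediction of (241..322, 66.5). The handle is centred at u=277, against 281. The scoop therefore lies about 3.4 mm further towards -y and about 1 mm further along +x. I'll correct for that and grasp.

```bash
python3 - <<'E'
from h import *
O=(.4456,-.2549,.004)
p,r=pose(O,5.2,0,(0,0,0))
move_gripper(.45)
line_to(p,.12,r)
print(current_clock(),current_eef_pos()-p,current_ft_force())
move_gripper(0,60)
print(current_clock(),current_opening()*88,current_finger_force(),current_ft_force())
line_to(p+[0,0,.10],.15); s=shot('wrist','w2.png')
print(current_clock(),current_ft_force(),current_eef_pos()-p)
e=np.array(current_eef_pos()); R=Ro.from_rotvec(current_ee_rot()).as_matrix()@np.diag([-1,1,-1])
for q in((-36,35,0),(-36,-35,0),(36,35,30),(36,-35,30)): print(q,proj(s,e+R@(np.array(q)/1000-G)))
# reach checks for later
for v in(.03,-.027):
  for u,pi in((.003,-18),(-.1,0)):
    print(np.round(ik(*pose(tray(u,v,.005),TY,pi)),2))
E
```

```text
5.0833 [ 5.43338085e-04 -3.92236607e-05  5.96241174e-04] [-0.20034007  0.87841564 -0.67535212]
5.575 15.118112553546483 59.993348121643066 [ 0.10376404 -0.41755003  1.64818515]
6.4417 [ 0.36710013 -0.05780718 -1.46113584] [-8.69134227e-04  8.29035427e-05  9.88912550e-02]
(-36, 35, 0) [346.94706935  43.55592896]
(-36, -35, 0) [219.57580234  43.66089155]
(36, 35, 30) [349.34268305 184.28130739]
(36, -35, 30) [217.32154545 184.31782083]
[-0.73  0.89  0.14  1.87  0.62  0.21  0.13]
[-0.43  0.94 -0.35  1.82  0.62  0.5   0.18]
[-0.71  0.87  0.22  1.99  0.66  0.08  0.15]
[-0.37  0.91 -0.32  1.93  0.67  0.41  0.19]
```

View pics/w2.png

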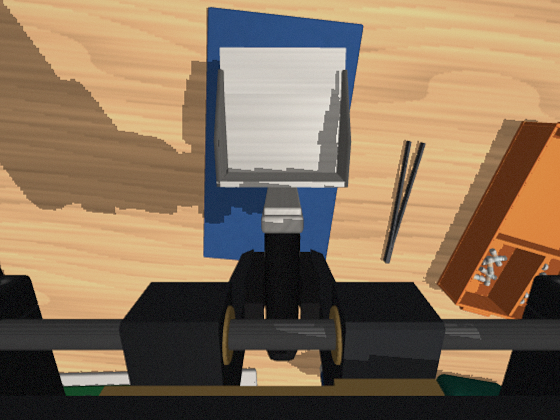

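The scoop is held straight: lip at (220..346, 47) against a predicted 43.6, so it sits about 2 mm further back, and I'm setting G.x to 0.076. Next is the first pass, on the +v pair.

```bash
sed -i 's/^G=.*/G=np.array([.076,0,.061])/' h.py; cat >> h.py <<'E'
def lt(a,sp=.15): p,r=pose(*a); line_to(p,sp,r)
def mt(a): p,r=pose(*a); move_to(p,r)
def st(n): print(n,round(current_clock(),2),np.round(current_ft_force(),1),np.round(current_finger_force(),1))
E
python3 - <<'E'
from h import *
v=.030
mt((tray(.004,v,.095),TY,-15)); st('above')
lt((tray(.002,v,.012),TY,-15),.15); st('down')
lt((tray(.002,v,.0055),TY,-15),.03); st('touch')
p,_=pose(tray(.002,v,.0055),TY,-15);print(np.array(current_eef_pos())-p)
lt((tray(-.018,v,.005),TY,-4),.08); st('level')
shot('wrist','w3.png')
E
```

```text
above 8.39 [-0.2  0.7 -0.6] 60.0
down 9.09 [ 0.3 -0.3 -0.8] 60.0
touch 9.46 [ 0.6  0.2 -1.6] 60.0
[ 7.20897663e-05 -1.29712184e-05  1.88231914e-04]
level 9.88 [-0.3 -0.  -0.8] 60.0
```

View pics/w3.png

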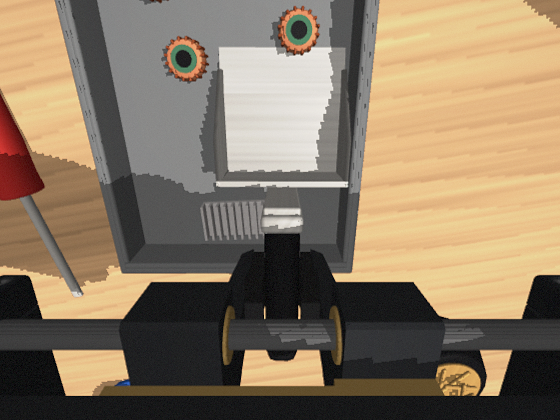

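The lip is at row 47, just meeting the first choke at (298,30). The heatsink at (233,220) is untouched and clear of the pan. Next I'll press the lip lightly to the floor and push to the wall.

```bash
cat >> h.py <<'E'
def push(v,u0,z,u1=-.1045):
    for _ in range(4):
        if current_ft_force()[2]>1.5: break
        z-=.0006; lt((tray(u0,v,z),TY,-3),.03)
    st('z=%.4f'%z)
    lt((tray(-.07,v,z),TY,-3),.08); st('mid')
    lt((tray(-.092,v,z),TY,-3),.06); st('near')
    u=-.092
    while u>u1:
        u-=.003; lt((tray(u,v,z),TY,-3),.06)
        F=np.array(current_ft_force()); a=np.radians(TY)
        if F[0]*np.cos(a)+F[1]*np.sin(a)>14: break
    st('u=%.4f'%u)
    return u,z
E
python3 - <<'E'
from h import *
print(push(.030,-.018,.005))
shot('wrist','w4.png')
E
```

```text
z=0.0026 10.93 [1.  0.4 0.8] 60.0
mid 11.72 [-1.4  0.4  0.9] 60.0
near 12.24 [-1.2  0.2  0.1] 60.0
u=-0.1070 13.49 [14.  -3.2  7.5] 60.0
(-0.10700000000000001, 0.0026000000000000007)
```

View pics/w4.png

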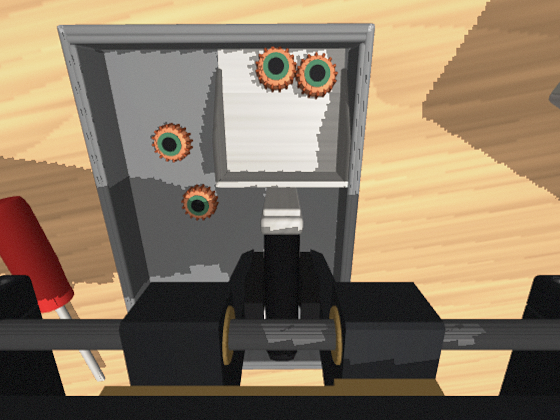

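Both +v chokes are on the pan against the wall, at (276,66) and (317,75). The other two, at (171,143) and (200,203), are undisturbed. Next I'll tilt the lip up about the pan's back edge and lift.

```bash
python3 - <<'E'
from h import *
v=.030; B=(.036,0,0)
lt((tray(-.104+.072,v,.007),TY,6,B),.05); st('a')
lt((tray(-.104+.074,v,.009),TY,24,B),.08); st('b')
lt((tray(-.02,v,.06),TY,24,B),.12); st('c')
pause(.2); shot('wrist','w5.png')
E
```

```text
a 13.97 [-1.7 -2.4 14.7] 60.0
b 14.43 [-13.9  -8.7  46.4] 60.0
c 15.02 [-0.3  0.  -2. ] 60.0
```

View pics/w5.png

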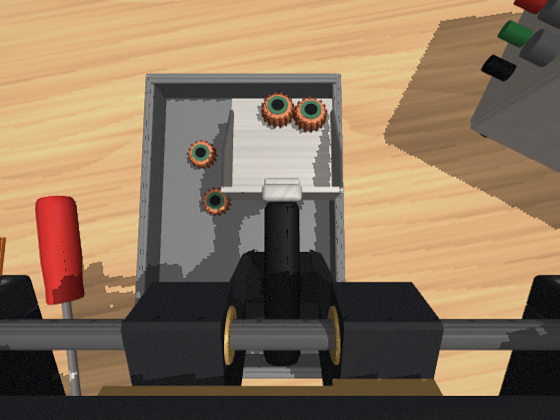

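Both chokes are still on the scoop at (278,108) and (310,114), and the other two are unmoved. But the scoop has turned in the grip: its lip now shows at row 98, columns 232..332, and appears smaller, and I saw 46 N during the tilt. I'll measure the in-hand pose from these pixels.

```bash
python3 - <<'E'
from h import *
from scipy.optimize import least_squares
im=cv2.imread('pics/w5.png'); hsv=cv2.cvtColor(im,cv2.COLOR_BGR2HSV)
m=(hsv[:,:,1]<40)&(hsv[:,:,2]>150)
for r in (95,97,99,101,105,120,150,180,184,186,188,190,192,194,196):
    c=np.where(m[r,200:370])[0]+200; print(r,(c.min(),c.max(),len(c)) if len(c) else None)
dk=hsv[:,282,2] if 0 else hsv[:,:,2][:,282]; print('col282',[(r,int(dk[r])) for r in range(176,212,3)],[(r,int(dk[r])) for r in range(350,376,3)])
s=snapshot('wrist'); e=np.array(current_eef_pos()); T=Ro.from_rotvec(current_ee_rot()).as_matrix()@np.diag([-1,1,-1])
P=np.array([(-36,35,0),(-36,-35,0),(36,35,30),(36,-35,30),(118,0,68)])/1000.
def f(x,P):
    R=Ro.from_euler('y',x[0],degrees=True).as_matrix(); g=G+np.r_[x[1],0,x[2]]/1000
    return np.array([proj(s,e+T@(R@(p-g))) for p in P])
px=np.array([(332,98),(232,98),(342,187),(221,187),(282,366)])
r=least_squares(lambda x:(f(x,P)-px).ravel(),[0,0,0]); print(r.x,r.fun.reshape(-1,2).round(1)); print(f([0,0,0],P).round())
print(T, 'world pitch',24+r.x[0])
E
```

```text
95 None
97 None
99 (np.int64(232), np.int64(331), 57)
101 (np.int64(232), np.int64(331), 49)
105 (np.int64(232), np.int64(331), 36)
120 (np.int64(234), np.int64(329), 28)
150 (np.int64(233), np.int64(330), 87)
180 (np.int64(232), np.int64(331), 85)
184 (np.int64(232), np.int64(331), 50)
186 (np.int64(232), np.int64(331), 94)
188 (np.int64(221), np.int64(342), 119)
190 (np.int64(221), np.int64(342), 120)
192 (np.int64(264), np.int64(342), 38)
194 (np.int64(264), np.int64(300), 37)
196 (np.int64(264), np.int64(300), 37)
col282 [(176, 212), (179, 186), (182, 220), (185, 179), (188, 213), (191, 219), (194, 214), (197, 183), (200, 122), (203, 23), (206, 36), (209, 40)] [(350, 43), (353, 24), (356, 16), (359, 19), (362, 22), (365, 18), (368, 123), (371, 124), (374, 141)]
[-27.6927389   12.66586568 -11.76510353] [[-0.3 -0.2]
 [ 0.7 -0.1]
 [ 1.8  0.4]
 [-0.2  0.4]
 [ 0.4 -0.4]]
[[346.  48.]
 [219.  48.]
 [348. 188.]
 [217. 188.]
 [282. 367.]]
[[ 8.97823498e-01  1.82043008e-01  4.00965471e-01]
 [-1.66536236e-01  9.83290273e-01 -7.35249666e-02]
 [-4.07650154e-01 -7.62837612e-04  9.13137870e-01]] world pitch -3.6927388953505442
```

The fit is clean, with residuals under 2 px. The scoop is pitched -27.7° in the grip, with the TCP at scoop (88.7, 49.2), and it is level in the world. That helps tipping, because the gripper needs less tilt. I'll update the grip model, check reach, then carry and tip.

```bash
cat >> h.py <<'E'
G=np.array([.0887,0,.0492]); D=-27.7
def pose(p,yaw,pitch=0,ref=(-.036,0,0)):
    R=Ro.from_euler('ZY',[yaw,pitch],degrees=True).as_matrix()
    return np.array(p)+R@(G-np.array(ref)), Ro.from_matrix(R@Ro.from_euler('y',-D,degrees=True).as_matrix()@FLIP).as_rotvec()
E
python3 - <<'E'
from h import *
p,r=pose(tray(-.1,.03,.05),TY,-3.7); e=np.array(current_eef_pos())
print('lip now',np.array((e-p)+tray(-.1,.03,.05)))
for n,a in dict(mat=((.4456,-.2549,.0045),5.2,0,(0,0,0)),c=(box(-.05,0,.09),BY,8),t50=(box(-.055,0,.022),BY,-50),t58=(box(-.055,0,.022),BY,-58)).items():
    q=ik(*pose(*a)); print(n,None if q is None else np.round(q,2))
lip=e-p+tray(-.1,.03,.05)
lt((lip+[0,0,.03],TY,6),.08); st('up')
lt((box(-.05,0,.10),BY,8),.20); st('over box')
for pi in(-40,-50,-58): q=ik(*pose(box(-.055,0,.022),BY,pi)); print(pi,None if q is None else np.round(q,2))
s=shot('wrist','w6.png'); np.save('w6.npy',dict(s=s,e=current_eef_pos(),r=current_ee_rot()),allow_pickle=True)
E
```

```text
lip now [0.40146835 0.32207788 0.04163328]
mat [ 0.52  1.16 -0.54  1.37  0.63  1.29  1.45]
c [ 0.23  1.19 -0.61  1.08  0.33  1.59  1.06]
t50 [ 0.49  1.03 -1.25  2.29  1.73  1.14 -0.47]
t58 [ 0.41  1.04 -1.26  2.46  1.9   1.3  -0.75]
up 15.64 [-0.9 -0.5 -1.3] 60.0
over box 17.38 [ 0.1 -0.1 -2.1] 60.0
-40 [-0.1   0.73 -0.06  2.12  0.89  0.14  0.36]
-50 [ 0.16  0.76 -0.57  2.31  1.96  0.58 -0.75]
-58 [ 0.41  1.04 -1.26  2.46  1.9   1.3  -0.75]
```

```bash
cat >> h.py <<'E'
def blobs(fr,lo=60):
    hsv=cv2.cvtColor(fr,cv2.COLOR_RGB2HSV)
    m=cv2.inRange(hsv,(35,60,30),(90,255,255))   # green centres
    n,_,st_,c=cv2.connectedComponentsWithStats(m)
    return [(np.round(c[i]).astype(int).tolist(),int(st_[i,4])) for i in range(1,n) if st_[i,4]>lo]
E
python3 - <<'E'
from h import *
print(blobs(cv2.imread('pics/w5.png')[:,:,::-1].copy()),blobs(cv2.imread('pics/w6.png')[:,:,::-1].copy()))
try:
    lt((box(-.05,0,.035),BY,-8),.15); st('low')
    lt((box(-.052,0,.022),BY,-30),.12); st('30')
    lt((box(-.052,0,.022),BY,-40),.12); st('40')
    lt((box(-.052,0,.024),BY,-43),.12); st('43')
except Exception as x: print(repr(x))
pause(.3)
s=shot('wrist','w7.png'); print(blobs(s['frame']),[proj(s,box(u,v,.003)).round() for u,v in((-.087,.057),(-.087,-.057),(.015,.057))])
t=shot('top','t1.png'); print(blobs(t['frame'],3)); print(np.round(current_joints(),2))
E
```

```text
[([515, 34], 584), ([277, 105], 187), ([310, 109], 185), ([200, 152], 149), ([215, 200], 146)] [([483, 68], 64), ([279, 101], 183), ([503, 97], 72), ([313, 105], 184)]
low 17.94 [ 0.1  0.  -1.5] 60.0
30 18.6 [ 0.2 -0.2 -2.5] 60.0
40 19.16 [-0.   0.2 -2.4] 60.0
IKError('the arm cannot follow that straight line within its joint ranges')
[([281, 68], 104), ([284, 375], 112)] [array([364.,  38.]), array([201.,  39.]), array([348., 173.])]
[([309, 105], 537), ([316, 63], 25), ([498, 93], 2107), ([15, 130], 89), ([192, 246], 6), ([195, 266], 5), ([81, 280], 45), ([396, 336], 5), ([556, 386], 4), ([324, 397], 5), ([327, 413], 4)]
[-0.07  0.73 -0.11  2.11  0.96  0.17  0.29]
```

View pics/w7.png

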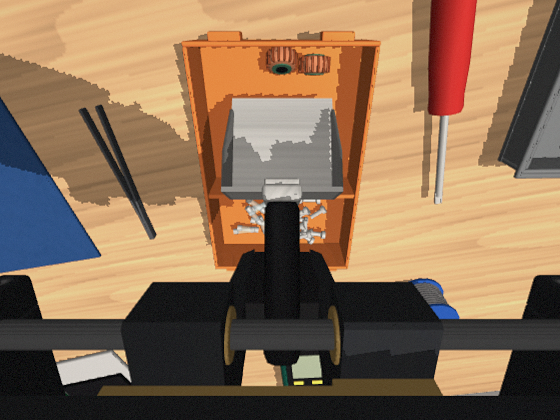

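Both chokes are in the big compartment near its near wall, at (282,62) and (315,64), and the pan is empty. Next is the second pass, on the -v pair.

```bash
python3 - <<'E'
from h import *
v=-.027
lt((box(-.052,0,.075),BY,-30),.2)
lt((tray(.005,v,.085),TY,-16),.25); st('above')
lt((tray(.004,v,.013),TY,-16),.15); f0=current_ft_force()[2]; st('down')
z=.013
while z>.001 and current_ft_force()[2]-f0<1.5:
    z-=.0015; lt((tray(.004,v,z),TY,-16),.04)
st('touch z=%.4f'%z)
lt((tray(-.018,v,z+.0003),TY,-4),.08); st('level')
lt((tray(-.07,v,z),TY,-3),.08); st('mid')
lt((tray(-.092,v,z),TY,-3),.06); st('near')
u=-.092; a=np.radians(TY)
while u>-.108:
    u-=.002; lt((tray(u,v,z),TY,-3),.06)
    F=np.array(current_ft_force())
    if F[0]*np.cos(a)+F[1]*np.sin(a)>8: break
st('u=%.4f'%u)
s=shot('wrist','w8.png'); print(blobs(s['frame']),[proj(s,tray(-.102,q,.016)).round() for q in(-.067,.067)])
E
```

```text
above 21.42 [-0.5  0.1 -1.4] 60.0
down 22.05 [ 1.  -0.6 -1.9] 60.0
touch z=0.0085 22.8 [-0.4 -0.  -0.3] 60.0
level 23.26 [ 0.4  0.4 -1.7] 60.0
mid 24.05 [ 0.   0.1 -1.1] 60.0
near 24.57 [15.9 -4.3  6.6] 60.0
u=-0.0940 24.82 [19.8 -5.2  8.4] 60.1
[([256, 83], 190), ([289, 83], 194)] [array([221.,  63.]), array([416.,  62.])]
```

```bash
cat >> h.py <<'E'
def edges(fr):
    hsv=cv2.cvtColor(fr,cv2.COLOR_RGB2HSV); m=(hsv[:,:,1]<40)&(hsv[:,:,2]>150)
    out=[]
    for r in range(30,215,2):
        c=np.where(m[r,190:375])[0]+190
        out.append((r,int(c.min()),int(c.max()),len(c)) if len(c)>8 else None)
    return out
E
python3 - <<'E'
from h import *
fr=cv2.imread('pics/w8.png')[:,:,::-1].copy(); print([x for x in edges(fr) if x])
hs=cv2.cvtColor(fr,cv2.COLOR_RGB2HSV); print([(r,int(hs[r,315,2]),int(hs[r,315,1])) for r in range(50,200,4)])
print('handle col',[(r,int(hs[r,282,2])) for r in list(range(185,212,3))+list(range(353,374,3))])
p,_=pose(tray(-.094,-.027,.0085),TY,-3);print(np.array(current_eef_pos())-p)
E
```

```text
[(98, 301, 329, 29), (100, 230, 330, 66), (102, 230, 330, 89), (104, 230, 330, 101), (106, 230, 330, 101), (108, 230, 330, 101), (110, 230, 328, 99), (112, 232, 327, 96), (114, 232, 327, 94), (116, 232, 327, 94), (118, 232, 327, 92), (120, 232, 321, 90), (122, 232, 328, 94), (124, 232, 328, 95), (126, 232, 328, 92), (128, 232, 328, 91), (130, 232, 328, 91), (132, 232, 318, 87), (134, 232, 328, 89), (136, 232, 328, 91), (138, 232, 328, 87), (140, 232, 328, 89), (142, 232, 328, 88), (144, 232, 329, 86), (146, 232, 316, 85), (148, 232, 370, 87), (150, 232, 328, 87), (152, 232, 355, 89), (154, 232, 366, 87), (156, 232, 374, 90), (158, 231, 374, 90), (160, 231, 370, 85), (162, 231, 373, 88), (164, 231, 370, 89), (166, 231, 371, 90), (168, 231, 373, 92), (170, 231, 374, 94), (172, 231, 372, 92), (174, 231, 374, 93), (176, 231, 374, 100), (178, 231, 373, 98), (180, 231, 374, 103), (182, 231, 374, 107), (184, 231, 374, 108), (186, 231, 374, 131), (188, 221, 374, 146), (190, 223, 374, 146), (192, 221, 374, 104), (194, 262, 374, 68), (196, 262, 374, 67), (198, 263, 374, 76), (200, 266, 374, 49
[... 258 characters left out ...]
(82, 137, 4), (86, 136, 2), (90, 140, 2), (94, 136, 2), (98, 169, 14), (102, 215, 18), (106, 213, 20), (110, 212, 16), (114, 207, 15), (118, 209, 17), (122, 213, 14), (126, 211, 17), (130, 207, 16), (134, 218, 16), (138, 216, 14), (142, 222, 13), (146, 225, 17), (150, 219, 14), (154, 140, 16), (158, 150, 15), (162, 134, 13), (166, 132, 15), (170, 139, 17), (174, 138, 17), (178, 129, 12), (182, 134, 13), (186, 154, 15), (190, 231, 9), (194, 80, 13), (198, 80, 13)]
handle col [(185, 184), (188, 220), (191, 221), (194, 219), (197, 201), (200, 147), (203, 30), (206, 38), (209, 44), (353, 22), (356, 22), (359, 22), (362, 22), (365, 7), (368, 143), (371, 139)]
[ 0.01112684 -0.00153709  0.00130147]
```

View pics/w8.png

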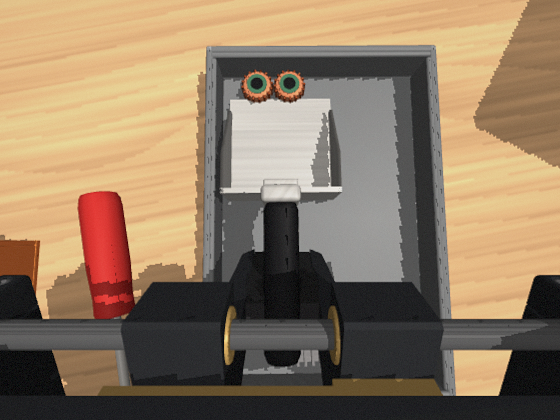

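The last view shows both remaining chokes against the near wall at (257,85) and (289,85), just ahead of the lip at row 98. The floor touch was false, so the lip rode too high and didn't wedge under them. I'll back off, find the real floor, and push again.

```bash
python3 - <<'E'
from h import *
v=-.027; a=np.radians(TY)
lt((tray(-.066,v,.0085),TY,-3),.06); pause(.2)
f0=np.mean([(pause(.02),current_ft_force()[2])[1] for _ in range(5)]); print(f0)
z=.0085
while z>.0005:
    z-=.001; lt((tray(-.066,v,z),TY,-3),.03); f=np.mean([(pause(.02),current_ft_force()[2])[1] for _ in range(4)])
    p,_=pose(tray(-.066,v,z),TY,-3); print('%.4f %.1f lag %.4f'%(z,f,current_eef_pos()[2]-p[2]))
    if f-f0>2.5: break
st('floor')
lt((tray(-.085,v,z),TY,-3),.06); st('near')
u=-.085
while u>-.107:
    u-=.003; lt((tray(u,v,z),TY,-3),.06)
    F=np.array(current_ft_force()); fu=F[0]*np.cos(a)+F[1]*np.sin(a)
    p,_=pose(tray(u,v,z),TY,-3); l=np.array(current_eef_pos())-p; print('%.4f F %.1f %.1f lag %.4f %.4f'%(u,fu,F[2],l@[np.cos(a),np.sin(a),0],l[2]))
    if fu>16: break
s=shot('wrist','w9.png'); print(blobs(s['frame']),[x for x in edges(s['frame']) if x][:4],current_clock())
E
```

```text
-1.182543680954456
0.0075 -1.4 lag -0.0000
0.0065 -1.5 lag -0.0000
0.0055 -1.5 lag -0.0000
0.0045 -1.9 lag -0.0000
0.0035 -1.4 lag -0.0000
0.0025 -1.6 lag -0.0000
0.0015 -0.1 lag 0.0002
0.0005 2.9 lag 0.0003
floor 28.3 [ 2.3 -0.1  3. ] 60.0
near 28.77 [-1.5  1.4  4.7] 60.0
-0.0880 F 2.8 5.2 lag 0.0009 0.0002
-0.0910 F 3.1 5.7 lag 0.0013 0.0003
-0.0940 F 3.2 5.6 lag 0.0013 0.0002
-0.0970 F 3.5 6.3 lag 0.0014 0.0003
-0.1000 F 4.6 4.6 lag 0.0016 0.0003
-0.1030 F 6.4 7.0 lag 0.0035 0.0003
-0.1060 F 12.6 7.5 lag 0.0061 0.0005
-0.1090 F 16.8 10.8 lag 0.0088 0.0007
[([257, 101], 193), ([292, 100], 193)] [(98, 230, 331, 35), (100, 229, 332, 38), (102, 230, 332, 35), (104, 230, 332, 34)] 30.8167
```

Both chokes now sit on the bevel, with centres at rows 100-101 and the lip at row 98, the same as in the first lift. I'll release the pressure, then lift straight up.

```bash
python3 - <<'E'
from h import *
v=-.027
lt((tray(-.1005,v,.002),TY,-2),.05); st('rel')
lt((tray(-.0985,v,.012),TY,1),.05); st('l1')
lt((tray(-.090,v,.05),TY,6),.08); st('l2')
s=shot('wrist','w10.png'); print(blobs(s['frame']),[x for x in edges(s['frame']) if x][:3])
lt((tray(-.080,v,.09),TY,8),.12); st('l3')
s=shot('wrist','w11.png'); print(blobs(s['frame']),[x for x in edges(s['frame']) if x][:3])
E
```

```text
rel 31.16 [-0.9 -1.7 10.1] 60.0
l1 31.43 [-0.4  0.3 -1.4] 60.0
l2 31.94 [ 0.2  0.1 -2.1] 60.0
[([259, 104], 170), ([293, 104], 170)] [(106, 234, 330, 35), (108, 233, 330, 30), (110, 233, 330, 31)]
l3 32.45 [-0.   0.1 -2.6] 60.0
[([529, 88], 359), ([259, 104], 168), ([292, 104], 175), ([6, 271], 62)] [(106, 234, 330, 33), (108, 234, 330, 31), (110, 233, 330, 31)]
```

```bash
cat > fit.py <<'E'
from h import *
from scipy.optimize import least_squares
s=snapshot('wrist'); e=np.array(current_eef_pos()); T=Ro.from_rotvec(current_ee_rot()).as_matrix()@np.diag([-1,1,-1])
fr=s['frame']; E=[x for x in edges(fr) if x]; hs=cv2.cvtColor(fr,cv2.COLOR_RGB2HSV)
lip=E[0]; back=max(E,key=lambda x:(x[2]<345)*(x[2]-x[1])); 
col=hs[:,:,2][300:400,282]; hend=300+max(r for r in range(100) if col[r]<60 and r<75)
print(lip,back,hend)
P=np.array([(-36,35,0),(-36,-35,0),(36,35,30),(36,-35,30),(118,0,68)])/1000.
px=np.array([(lip[2],lip[0]-1),(lip[1],lip[0]-1),(back[2],back[0]-1),(back[1],back[0]-1),(282,hend)])
def frame(x): return T@Ro.from_euler('y',x[0],degrees=True).as_matrix(), np.array([.076+x[1]/1000,0,.061+x[2]/1000])
def f(x):
    R,g=frame(x); return np.array([proj(s,e+R@(p-g)) for p in P])
r=least_squares(lambda x:(f(x)-px).ravel(),[-28,12,-12]); R,g=frame(r.x)
print('D,G',r.x[0],g,r.fun.reshape(-1,2).round(1).tolist())
print('world pitch',np.degrees(np.arcsin(R[2,0]*-1)))
print('lip z',(e+R@(np.array([-.036,0,0])-g)))
K,Rc,t=[np.array(s[k]) for k in('camera_matrix','R','t')]
for b,_ in blobs(fr):   # choke top plane in scoop frame ~ 13..15 mm
    c=R.T@(-Rc.T@t-e)+g; d=R.T@(Rc.T@np.linalg.inv(K)@np.array([*b,1.]))
    print(b,np.round((c+d*(.0145-c[2])/d[2])*1000,1))
E
python3 fit.py
```

```text
(106, 234, 330, 32) (192, 222, 342, 115) 373
D,G -30.074024387145148 [0.08639672 0.         0.04617252] [[1.0, -0.1], [-1.2, -0.0], [1.7, 0.9], [-1.8, 1.0], [0.1, -1.2]]
world pitch 5.690015457202748
lip z [0.39425775 0.26506977 0.08669271]
[530, 88] [-39.7 165.8  14.5]
[259, 104] [-28.1 -15.1  14.5]
[293, 104] [-28.1   7.3  14.5]
```

The chokes sit 8 mm inside the lip and the scoop is now pitched -30° in the grip. I'll carry them slowly with the lip raised slightly.

```bash
cat >> h.py <<'E'
G=np.array([.0864,0,.0462]); D=-30.1
E
python3 - <<'E'
from h import *
for a,sp in(((tray(-.075,-.027,.085),TY,11),.05),((box(-.045,.0,.085),BY,11),.11),((box(-.045,.0,.05),BY,8),.08)):
    lt(a,sp); st('.')
s=snapshot('wrist'); print(blobs(s['frame']))
try:
    lt((box(-.045,0,.032),BY,-8),.10); st('low')
    lt((box(-.045,0,.022),BY,-30),.10); st('30')
    lt((box(-.045,0,.022),BY,-42),.10); st('42')
except Exception as x: print(repr(x))
pause(.3)
s=shot('wrist','w12.png'); print(blobs(s['frame'],20),[x for x in edges(s['frame']) if x][:3])
E
```

```text
. 33.0 [-0.6 -1.1 -2. ] 60.0
. 35.56 [-0.3 -0.2 -2.4] 60.0
. 36.06 [-0.3  0.6 -1.3] 60.0
[([259, 104], 172), ([293, 104], 174)]
low 36.58 [ 0.3  0.  -1.9] 60.0
30 37.2 [ 0.6 -0.6 -1. ] 60.0
42 37.84 [ 0.5  0.7 -1.9] 60.0
[([234, 66], 23), ([281, 64], 88), ([315, 71], 23), ([297, 94], 132), ([284, 375], 108)] [(104, 233, 330, 98), (106, 233, 330, 98), (108, 233, 330, 98)]
```

Four chokes are visible in the compartment at (234,66), (281,64), (315,71) and (297,94), and the pan is empty. Next I'll retreat, confirm, and go to the mat.

```bash
python3 - <<'E'
from h import *
lt((box(-.040,0,.05),BY,-42),.08)
lt((box(-.02,0,.11),BY,-10),.15); st('up')
s=shot('wrist','w13.png'); print(blobs(s['frame'],20),[x for x in edges(s['frame']) if x][:2],'corners',[proj(s,box(u,v,.003)).round() for u,v in((-.087,.057),(-.087,-.057),(.015,.057),(.015,-.057))])
O=np.array((.4456,-.2549,.07))
lt((O,5.2,0,(0,0,0)),.25); st('over mat')
E
python3 fit.py
```

```text
up 39.98 [-0.3 -0.2 -1.8] 60.0
[([282, 92], 75), ([252, 93], 23), ([304, 95], 34), ([300, 370], 853)] [(104, 233, 330, 98), (106, 233, 330, 98)] corners [array([335.,  81.]), array([229.,  81.]), array([336., 176.]), array([228., 176.])]
over mat 41.22 [ 0.6 -0.5 -1.2] 60.0
(104, 233, 330, 98) (190, 225, 341, 112) 365
D,G -28.497596514716534 [0.08835496 0.         0.05194797] [[1.2, -0.3], [1.2, -0.2], [2.3, 1.0], [-2.2, 1.1], [1.7, -1.3]]
world pitch 1.502223006787952
lip z [ 0.40740037 -0.25682043  0.06810781]
```

```bash
python3 - <<'E'
import h; from h import *
h.G=np.array([.0873,0,.049]); h.D=-29.3
O=np.array((.4456,-.2549,.07))
lt((O+[0,0,-.055],5.2,0,(0,0,0)),.12); pause(.2)
f0=np.mean([(pause(.02),current_ft_force()[2])[1] for _ in range(4)]); z=.015
while z>-.004:
    z-=.001; lt((np.r_[O[:2],z],5.2,0,(0,0,0)),.03); f=np.mean([(pause(.02),current_ft_force()[2])[1] for _ in range(3)])
    if f-f0>4: break
print(z,f0,f); st('down')
move_gripper(.45); st('open')
R=Ro.from_rotvec(current_ee_rot()).as_matrix(); e=np.array(current_eef_pos())
line_to(e-.13*R[:,2],.15); st('retreat')
s=shot('wrist','w14.png'); print([x for x in edges(s['frame']) if x][:60:6])
p=np.array(current_eef_pos()); line_to(p+[-.0,0,.08],.2)
t=shot('top','t2.png'); c=shot('scene','s2.png')
np.save('t2.npy',t,allow_pickle=True);np.save('s2.npy',c,allow_pickle=True)
print(current_clock())
E
sed "s/top0.npy/t2.npy/;s/crop1/crop2/" m.py > m2.py; python3 m2.py
```

```text
0.003999999999999993 -1.3275651659274148 5.152719823972026
down 45.42 [ 2.2 -0.3  4.9] 60.0
open 45.97 [ 0.  -0.1 -0.4] 0.0
retreat 46.98 [0.1 0.8 0.2] 0.0
[(108, 251, 313, 63), (120, 252, 308, 57), (132, 252, 305, 54), (144, 252, 302, 50), (156, 247, 317, 37)]
47.675
mat [ 481.5 -257. ] [126.5 225.9] 89.5 cent [ 479.2 -257.     4. ] 5286.5
box [530.1   8.3] [118.1 185.5] 78.5 cent [531.3   7.3  38. ] 3923.0
tray [475.8 278.3] [148.9 219.1] 79.5 cent [473.7 278.4  30. ] 6275.0
choke [481.9 347.4] [0. 0.] 0.0 cent [1062.3  769.1   16. ] 0.0
hs [557.3 268.1] [50.1 23.8] 82.5 cent [554.2 269.4  10. ] 49.0
pan [ 448.  -257.1] [70.  90.3] 86.2 cent [ 444.1 -256.1   10. ] 873.0
handle [ 524.7 -243.2] [68.5 19.5] 5.2 cent [ 524.1 -243.1   72. ] 248.0
```

The scoop is back flat at its original spot, the heatsink hasn't moved, and the tray is empty. Last, I'll count the chokes in the compartment from above with the wrist camera.

```bash
python3 - <<'E'
from h import *
d=FLIP
r=Ro.from_matrix(Ro.from_euler('z',BY,degrees=True).as_matrix()@FLIP).as_rotvec()
move_to(box(.06,0,.26),r); print(current_clock())
s=shot('wrist','w15.png'); f=s['frame']
q=np.array([proj(s,box(u,v,.003)) for u,v in((-.087,.057),(-.087,-.057),(.015,-.057),(.015,.057))],np.int32); print(q.tolist())
hs=cv2.cvtColor(f,cv2.COLOR_RGB2HSV); M=np.zeros(f.shape[:2],np.uint8); cv2.fillPoly(M,[q],255)
for nm,m in(('green',cv2.inRange(hs,(35,50,25),(95,255,255))),('nonorange',255-cv2.inRange(hs,(5,195,60),(22,255,255)))):
    n,_,st_,c=cv2.connectedComponentsWithStats(cv2.bitwise_and(m,M))
    print(nm,[(np.round(c[i]).tolist(),st_[i].tolist(),np.round(ray(s,c[i],.012)[:2],3).tolist()) for i in range(1,n) if st_[i,4]>25])
a=np.load('top0.npy',allow_pickle=True).item()['frame'];b=np.load('t2.npy',allow_pickle=True).item()['frame']
D=(np.abs(a.astype(int)-b).sum(2)>90).astype(np.uint8); D[300:]=0
n,_,st_,c=cv2.connectedComponentsWithStats(D); print('diff',[(np.round(c[i]).tolist(),int(st_[i,4])) for i in range(1,n) if st_[i,4]>8])
E
```

```text
48.6167
[[334, 45], [233, 45], [237, 138], [329, 137]]
green [([283.0, 61.0], [278, 57, 11, 9, 48], [0.46, 0.021]), ([293.0, 81.0], [287, 76, 12, 12, 81], [0.484, 0.028])]
nonorange [([282.0, 92.0], [233, 45, 102, 94, 8622], [0.492, 0.014])]
diff [([517.0, 2.0], 248), ([557.0, 1.0], 9), ([516.0, 52.0], 4457), ([527.0, 21.0], 16), ([518.0, 81.0], 82), ([494.0, 90.0], 128), ([460.0, 100.0], 31), ([489.0, 106.0], 216), ([494.0, 191.0], 13982), ([295.0, 237.0], 29), ([170.0, 242.0], 73), ([423.0, 239.0], 12), ([196.0, 246.0], 66), ([295.0, 247.0], 71), ([310.0, 250.0], 28), ([167.0, 261.0], 79), ([197.0, 263.0], 63), ([423.0, 271.0], 27)]
```

```bash
python3 - <<'E'
from h import *
s=snapshot('wrist'); f=s['frame']
print(blobs(f[40:140,228:340].copy(),5))
lab=cv2.cvtColor(f,cv2.COLOR_RGB2LAB).astype(int)[42:104,232:336]
hs=cv2.cvtColor(f,cv2.COLOR_RGB2HSV)[42:104,232:336]
for r in range(0,62,2): print(''.join('g' if (35<=h<=95 and sa>45) else 'k' if v<60 else '.' if sa>205 and 6<=h<=16 else 'c' for h,sa,v in hs[r]))
E
```

```text
[([55, 20], 46), ([27, 22], 16), ([76, 24], 16), ([65, 41], 75)]
cccccccccccccccccccccccccccccccccccccccccccccccccccccccccccccccccccccccccccccccccccccccccccccccccccccccc
cccc..ccc.ccccccccccccc.cccc.ccc.c.c.ccc...c.cc..cc..cccccccccccccccc.c.ccc..cccccccc.cccccccccc.ccccc.c
cccccc.cccccc.cccccccccc.cc.ccccc.cccc.c.cc.c..ccccccccccccccccc.cccccc..cc..ccc..cc..cc.cccc..ccc.ccc.c
.cc..cccccccccccccccccccccccccc.ccccc.cccccccccccccccccccccccccccccccccccccccccccccccccccccccccccccccccc
cccccccccccccccccccccccccccccccccccccccccccccccccccccccccccccccccccccccccccccccccccccccccccccccccccccccc
cccccccccccccccccccccccccccccccccccccccccccccccccccccccccccccccccccccccccccccccccccccccccccccccccccccccc
cccccccccccccccccccccccccccccccccccccccccccccccccccccccccccccccccccccccccccccccccccccccccccccccccccccc.c
ccccccccccccccccccckcccccccccccccccccccccccccccccccccccccccccccccccccccccccccccccccccccccccccccccccccccc
cccccccccccccccccccggcccccccccccccccccccccccccccgggggggggcccccccccccccccccccccccccccccccccccccccccccccc.
cccccccccccccccccccckggcccccccccccccccccccccccggggkkkkkggccccccccccccccccccccccccccccccccc
[... 1519 characters left out ...]
cccccccccccccccccccccccccccccccccccccccccccccccccccccccccccccccccccccc
ccccccccccccccccccccccccccccccccccccccccccccccccccccccccccccccccccccccccccccccccccccccccccccccccccccccc.
cccccccccccccccccccccccccccccccccccccccccccccccccccccccccccccccccccccccccccccccccccccccccccccccccccccccc
ccccccccccccccccccccccccccccccccccccccccccccccccccccccccccccccccccccccccccccccccccccccccccccccccccccccc.
cccccccccccccccccccccccccccccccccccccccccccccccccccccccccccccccccccccccccccccccccccccccccccccccccccc.c.c
cccccccccccccccccccccccccccccccccccccccccccccccccccccccccccccccccccccccccccccccccccccccccccccccccccc.cc.
ccccccccccccccccccccccccccccccccccccccccccccccccccccccccccccccccccccccccccccccccccccccccccccccccccc.ccc.
```

All four green centres are inside the compartment: two face-up and two standing on edge. The clock reads about 49 s and the robot is clear of everything.

```bash
python3 -c "
from h import *
print(current_clock(),np.abs(current_qvel()).max()); print(finish_job())"
```

```text
48.7167 0.006372251512026998
the job is handed in; nothing more can be done
None
```

The job is handed in at about 49 s: all four chokes were scooped into the big compartment of the parts box, the scoop is back flat on the mat, and the heatsink and tray measured where they were, though the scoop slipped in the grip on the first lift (46 N at the wrist) and two chokes stand on edge.

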